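# Shut away the vial, lay open the cartridge drawer

### The arm

A 6-joint arm with a two-finger parallel gripper is mounted at the origin on a cart in front of the work surface, level with it; the furniture and walls round the work are solid. World frame = base frame: x ahead of the robot, y to its left, z up, the work surface at z = 0. Lengths are in mm, angles in rad, forces in N, time in s.
With the tool pointing down it reaches from about 350 to 975 mm from the base axis. Payload 7.1 kg.
Tool frame: the origin (TCP) lies on the front face of the gripper's body, between the roots of the fingers; the fingertips stand 80 mm ahead of it and the grasp point (between the pads) lies 61 mm ahead of it (env.tips_ahead is the distance from the TCP to the fingertips, in mm); z points along the fingers, y is the line along which they close (so a half turn about z gives the same grasp; the last joint's range is limited). The gripper opens to 88 mm and grips with 3 to 60 N. Pads are 20 mm wide; open, the fingers measure 115 mm over their backs; the gripper's body (75 mm by 178 mm) begins 61 mm behind the grasp point.
Start: joints at [1.128, 0.423, 1.63, -0, 1.089, -0.019], TCP at [256.985, 569.705, 302.675] pointing down, gripper open.
Joint ranges: [-3, 3], [-0.9, 2.11], [0.09, 2.58], [-1.31, 4.45], [0.11, 2.69], [-2.54, 2.54]. Speed limits (rad/s): [2.39, 2.39, 3.01, 3.14, 3.14, 3.14].

### API

Orientations are given as a unit quaternion [x, y, z, w].
In Python, from station import env, set_gripper, viewer, workorder gives the robot as it stands. Calls block until the motion is done:
- env.reach(position, orientation): joint-space move of the TCP to a pose.
- env.move_l(position, rot=None, rate=150, f_stop=None): straight line of the TCP; rot=None keeps the orientation; rate is the mean speed in mm/s. With f_stop (N) it stops when the force on the tool has changed by that much, and returns True; else False.
- env.move_joints(angles): joint-space move.
- set_gripper(opening): finger opening in mm; the grip force is fixed at half the most; returns when the fingers have stopped.
- env.hold(seconds).
- env.ik(position, orientation): joint angles nearest the present ones, or None.
- env.read_state(): the state.
- viewer.camera(name): name is "side" or "top" or "wrist"; returns the picture (400x640x3 uint8, blue, green, red); there is no depth.
- viewer.camera_params(name): a dict with "fx", "fy", "cx", "cy" (pixels), "pose" (4x4, takes a point from camera to world coordinates); the wrist camera has in their place "tool_from_camera" (4x4, takes a point from camera to tool coordinates, whose origin is the TCP and whose axes are the flange's). Camera axes: x right, y up, looking along -z (the intrinsics and any distortion apply to the point x, -y, -z); pixel columns grow to the right and rows downward; lengths in mm; the calibration is good to about 2 mm. A picture is of the moment at which its call begins: read the wrist's pose just before it. camera_params takes no time and is no camera call.
A pose or a line that the arm cannot do raises env.IKError and nothing moves.
- workorder.sign_off(): hands the job in; it is judged then, once.
The state is a dict: "time_s": time; "qpos": joint angles; "dq": joint speeds; "tau": joint torques, N m; "tool_pos": TCP position; "orientation": TCP orientation; "force": force on the tool from outside, world axes, zero at the start; "wrist_torque": the same for the moment, N m; "width": finger opening in mm; "grip_force": force on a finger pad.
Only numpy, scipy, OpenCV 4.12 (cv2) and the standard library are available. Lean on these libraries where they do the work, as an engineer would, in place of code of your own. Each camera call takes 0.05 s, during which the arm holds its last target. There are 200 camera calls.

### The job

The small two-drawer bench cabinet has been left with both drawers half open. With the fingertips, push the drawer in which the vial stands fully shut, gently enough that the vial stays standing, and push the other drawer, which holds the flat flow-cell cartridge, fully out to its stop by pressing against the inside of its front panel. Pick nothing up, do not touch the vial or the cartridge, and leave the things standing round and on the cabinet where they are.

Things in the scene. Friction and masses are not known exactly. Their poses are not given: they have to be found in the camera images.
- cabinet: grey bench-top cabinet, 170 deep (x) x 200 wide (y) x 76 mm high, fixed to the table, two drawers side by side at its front. Origin: centre of its underside, on the table; its front faces its own -x (roughly the robot), z up. The carcass front edge is 85 mm from the origin along -x; each drawer's centre line is 48.5 mm from the origin along +y (left) or -y (right)
- drawer_left (a joint): slide of the left drawer (the cabinet's +y side): 0 = fully shut, 0.13 m = fully out at its stop; opens along the cabinet's own -x. About 2 N moves it slowly (1.5 N friction, light damping); no spring or latch. Grey tray, 80 mm wide inside, inner floor 14 mm and side walls 51 mm above the table; no handle. Starts 70 to 90 mm open
- drawer_right (a joint): slide of the right drawer (the cabinet's -y side): 0 = fully shut, 0.13 m = fully out at its stop; opens along the cabinet's own -x. About 2 N moves it slowly (1.5 N friction, light damping); no spring or latch. Grey tray, 80 mm wide inside, inner floor 14 mm and side walls 51 mm above the table; no handle. Starts 70 to 90 mm open
- drawer_left_front (a point): middle of the upper edge of the left drawer's flat front panel, on its outer (cabinet -x) face; moves with the drawer. The panel is 97 mm wide, 8 mm thick, from 6 to 72 mm above the table, higher than the side walls, with a flat label holder outside. When shut, this point is 93 mm from the cabinet's origin along its -x
- drawer_right_front (a point): middle of the upper edge of the right drawer's flat front panel, on its outer (cabinet -x) face; moves with the drawer. The panel is 97 mm wide, 8 mm thick, from 6 to 72 mm above the table, higher than the side walls, with a flat label holder outside. When shut, this point is 93 mm from the cabinet's origin along its -x
- vial: small capped sample vial, 13 mm diameter x 45 mm high, standing loose on the floor of one of the drawers (either one), just in front of the carcass; its top is 59 mm above the table, and it tips over easily. Origin: centre of its underside, z up
- cell: flat white flow-cell cartridge, 26 x 76 x 8 mm, lying loose on the floor of the other drawer, its length along the drawer, its top 22 mm above the table; part of it lies just behind the drawer's front panel. Origin: centre of its underside, long axis y
- tape: roll of white tape, 60 mm diameter x 19 mm, lying loose on the rear half of the cabinet's top; must stay. Origin: centre of its underside
- beaker: clear empty beaker, 57 mm diameter x 70 mm, loose on the table left of the cabinet; must stay. Origin: centre of its underside
- slide_box: dark small carton, 62 x 107 x 36 mm, loose on the table right of the cabinet; must stay. Origin: centre of its underside
- timer: white lab timer, 23 x 58 x 60 mm, standing loose on the table at the far right; must stay. Origin: centre of its underside
Mind the look-alikes: they are no part of the job. There is more than one size of the cell; the job needs the larger.

How it is judged:
By the outcome, as a careful person would: the job done as asked, in the order asked, and still so for the second after the job is handed in, with the robot touching nothing.
It also fails if it takes over 45 s, if anything falls off the work surface, if the arm or the gripper's body presses on something with over 40 N, if the wrist force passes 120 N, or if a joint passes its speed limit or range.

## Working session

There is one attempt and no reset: what is moved stays moved. The work goes in short steps, each a Python script; the robot and the scene stay as the last script left them, time stands still between calls to the robot, and variables do not carry over. Pictures are saved under pics/ and viewed, at most 10 in all, crops included, and the job is handed in when it is done.

```bash
mkdir -p pics; ls; python3 - <<'E'
from station import env,viewer
import cv2,numpy as np
np.set_printoptions(precision=4,suppress=True)
for n in("top","side"):
    cv2.imwrite(f"pics/{n}0.png",viewer.camera(n)); print(n,viewer.camera_params(n))
print(viewer.camera_params("wrist"),env.read_state()["orientation"],env.read_state()["time_s"])
E
```

```text
pics
top {'fx': 373.3826983473243, 'fy': 373.3826983473243, 'cx': 316.64704188793496, 'cy': 189.94074365455776, 'pose': array([[  0.0111,   0.9895,  -0.1438, 445.2123],
       [ -0.9999,   0.0121,   0.0055, 243.9675],
       [  0.0071,   0.1437,   0.9896, 976.4276],
       [  0.    ,   0.    ,   0.    ,   1.    ]])}
side {'fx': 447.8520152629444, 'fy': 447.8520152629444, 'cx': 315.03947674604854, 'cy': 200.76004411398392, 'pose': array([[   0.7139,    0.5035,   -0.4866,  -38.869 ],
       [  -0.7   ,    0.5307,   -0.4778, -386.8569],
       [   0.0176,    0.6818,    0.7313, 1006.0381],
       [   0.    ,    0.    ,    0.    ,    1.    ]])}
{'fx': 281.8606138068656, 'fy': 281.8606138068656, 'cx': 320.5971070582522, 'cy': 204.8425634898607, 'tool_from_camera': array([[ -0.0001,   0.9674,   0.2531,  68.5707],
       [  1.    ,   0.0001,  -0.0002,   0.1452],
       [ -0.0002,   0.2531,  -0.9674, -81.4178],
       [  0.    ,   0.    ,   0.    ,   1.    ]])} [ 0.2103  0.9776 -0.0007 -0.0002] 0.1
```

View pics/top0.png

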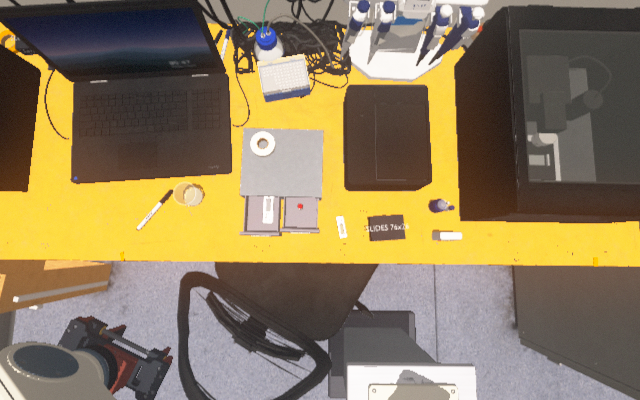

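View pics/side0.png

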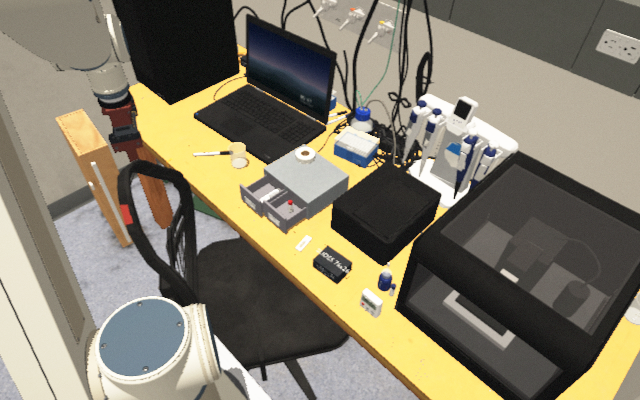

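The vial (red cap) is in the right drawer at top (300,206), and the large cartridge is in the left drawer at (267,209). Look-alike: the small white cartridge on the table at (340,228). The roll is at (262,144), the beaker at (188,194), the slide box at (386,228) and the timer at (450,236). Next, one close crop to check the choice and find the corners.

```bash
python3 - <<'E'
import cv2,numpy as np
a=cv2.imread("pics/top0.png")[120:245,230:360]; b=cv2.imread("pics/side0.png")[135:245,225:365]
cv2.imwrite("pics/c1.png",np.hstack([cv2.resize(x,(400,400*x.shape[0]//x.shape[1]) ,interpolation=cv2.INTER_CUBIC)[:314] for x in(a,b)]))
E
```

```text
(no output)
```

View pics/c1.png

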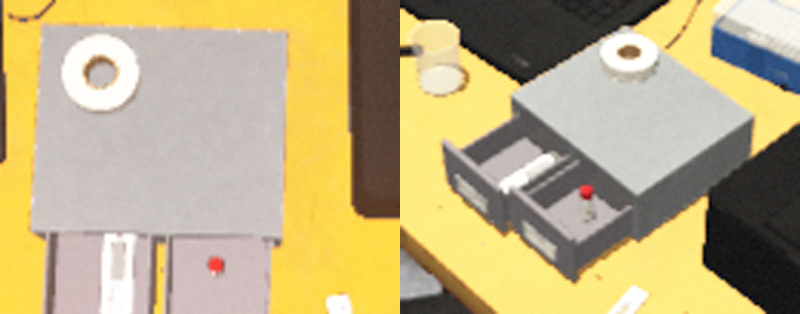

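Confirmed: the red-capped vial is in the right drawer and the long cartridge in the left. Carcass top corners are at about (243.6,128), (323,130), (240,195) and (322,198).

```bash
cat > h.py <<'E'
import cv2,numpy as np
from station import env,viewer,set_gripper,workorder
np.set_printoptions(precision=2,suppress=True)
def ray(n,uv,P=None):
    c=viewer.camera_params(n); P=c.get("pose") if P is None else P
    d=np.array([(uv[0]-c["cx"])/c["fx"],-(uv[1]-c["cy"])/c["fy"],-1]); return P[:3,3],P[:3,:3]@d
def onz(n,uv,z,P=None):
    o,d=ray(n,uv,P); return o+d*(z-o[2])/d[2]
def proj(n,p,P=None):
    c=viewer.camera_params(n); P=c.get("pose") if P is None else P
    q=P[:3,:3].T@(np.array(p)-P[:3,3]); return np.array([c["cx"]-c["fx"]*q[0]/q[2],c["cy"]+c["fy"]*q[1]/q[2]])
def tri(a,b):
    (o,d),(p,e)=ray("top",a),ray("side",b); s=np.linalg.lstsq(np.c_[d,-e],p-o,rcond=None)[0]
    return (o+d*s[0]+p+e*s[1])/2, np.linalg.norm(o+d*s[0]-p-e*s[1])
E
python3 - <<'E'
from h import *
im=cv2.imread("pics/top0.png"); g=im.astype(int)
m=((g.max(2)-g.min(2)<30)&(g.mean(2)>110)&(g.mean(2)<190)).astype(np.uint8)
m[:,:238]=0;m[:,328:]=0;m[:124]=0;m[201:]=0
print("grey levels col 300:",g[185:238,300].mean(1).astype(int)," col 255",g[185:238,255].mean(1).astype(int))
c=max(cv2.findContours(m,0,1)[0],key=cv2.contourArea); print(cv2.contourArea(c),cv2.minAreaRect(c))
K=[onz("top",p,76)for p in((243.6,128.1),(323.3,130.4),(240.4,195.4),(321.6,198))]
for k in K:print(k)
print("sizes",*[np.linalg.norm(K[i]-K[j])for i,j in((0,1),(2,3),(0,2),(1,3))])
print("side px of corners",*[proj("side",k)for k in K])
b=im[185:245,235:330]; cv2.imwrite("pics/c2.png",cv2.resize(b,None,fx=8,fy=8,interpolation=cv2.INTER_CUBIC))
E
```

```text
grey levels col 300: [196 196 195 194 193 197 197 198 198 199 203 167 167 194 192 194 194 193
 170 130 119 124 122 148 159 184 196 196 195 198 198 195 196 197 198 197
 198 195 199 196 199 197 159 127 170 201 172 209 216 182 182 183 182]  col 255 [194 197 198 197 196 197 198 198 197 200 181 185 192 193 192 190 194 194
 193 194 195 195 193 195 193 195 194 195 195 193 195 197 195 194 197 198
 196 194 197 195 199 195 197 197 194 158 118 166 193 169 195 205 182]
97.5 ((272.476318359375, 142.6568145751953), (23.538463592529297, 36.846160888671875), 22.61986541748047)
[729.6  422.85  76.  ]
[726.33 224.07  76.  ]
[560.38 423.97  76.  ]
[556.39 226.74  76.  ]
sizes 198.81049772924555 197.27510981479114 169.2314056593791 169.9626221144372
side px of corners [304.27 144.03] [349.08 175.64] [263.56 168.49] [307.59 203.86]
```

View pics/c2.png

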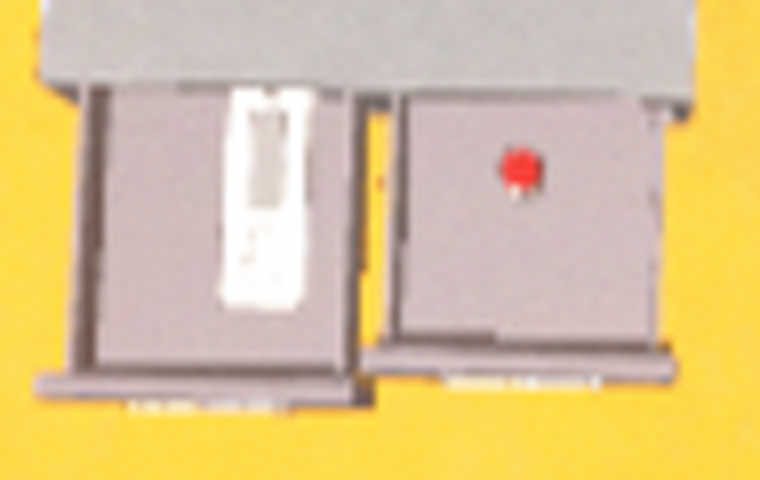

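```bash
cat >> h.py <<'E'
yaw=np.radians(-0.9); ex=np.array([np.cos(yaw),np.sin(yaw),0]); ey=np.array([-ex[1],ex[0],0])
K=[onz("top",p,76)for p in((243.6,128.1),(323.3,130.4),(240.4,195.4),(321.6,198))]
O=np.mean(K,0)*[1,1,0]
def W(x,y,z): return O+ex*x+ey*y+[0,0,z]
def C(p): d=np.array(p)-O; return np.array([d@ex,d@ey,d[2]])
from scipy.spatial.transform import Rotation as R
Q=(R.from_euler('z',yaw)*R.from_quat([0,1,0,0])).as_quat()
E
python3 - <<'E'
from h import *
print("O",O)
for n,p,z in(("Lfront",(259.4,235),72),("Rfront",(299.6,232),72),("vialcap",(235+520/8,185+168/8),59),("cell near L",(235+222/8,185+303/8),22),("cell near R",(235+298/8,185+303/8),22),("Lpanel L end",(239.4,234.2),72),("Rpanel R end",(319.3,232.3),72)):
    w=onz("top",p,z); print(n,w,C(w),"side",proj("side",w))
for a,b in(((195,277),(185,170)),((195,277),(150,163)),((182,290),(122,180)),((182,390),(122,180)),((325,352),(130,240))): print(a,b,*tri(a,b))
print(onz("top",(280,263),0))
for p in (W(-140,-48.5,250),W(-130,-48.5,116),W(-80,-48.5,116),W(-75-30,48.5,116),W(-130,48.5,116)): print(p,env.ik(p,Q))
E
```

```text
O [643.17 324.41   0.  ]
Lfront [465.53 375.3   72.  ] [-178.43   48.1    72.  ] side [249.24 193.27]
Rfront [473.79 278.87  72.  ] [-168.65  -48.19   72.  ] side [273.31 209.86]
vialcap [537.97 279.51  59.  ] [-104.49  -46.54   59.  ] side [290.28 201.32]
cell near L [497.41 375.06  22.  ] [-146.54   48.35   22.  ] side [259.12 199.61]
cell near R [497.69 350.87  22.  ] [-145.88   24.18   22.  ] side [264.4  203.86]
Lpanel L end [466.89 423.37  72.  ] [-177.82   96.18   72.  ] side [239.3 184.5]
Rpanel R end [473.61 231.43  72.  ] [-168.08  -95.63   72.  ] side [284.6  219.24]
(195, 277) (185, 170) [363.42 510.32 136.18] 18.926285872436885
(195, 277) (150, 163) [326.77 521.73 178.3 ] 110.75642921518234
(182, 290) (122, 180) [274.76 578.21 110.28] 145.9242752861911
(182, 390) (122, 180) [178.55 482.16 242.97] 2.7775392686330567
(325, 352) (130, 240) [169.89 254.59 239.27] 160.69055118316413
[396.36 330.55   0.  ]
[502.43 278.11 250.  ] [ 0.48  0.42  1.78 -0.    0.94 -1.07]
[512.43 277.95 116.  ] [ 0.48  0.63  1.82 -0.    0.7  -1.08]
[562.42 277.17 116.  ] [ 0.44  0.67  1.71 -0.    0.75 -1.12]
[538.95 374.55 116.  ] [ 0.59  0.71  1.64 -0.    0.79 -0.97]
[513.95 374.94 116.  ] [ 0.61  0.68  1.69 -0.    0.77 -0.94]
```

Measured openings are 76 mm (right, vial) and 85 mm (left), and the centre lines come out at ±48 mm, so both agree with the spec. The chair back stands up to about z=243 mm near the start, so I lift first, close the fingers and hover before the right front panel.

```bash
python3 - <<'E'
from h import *
p=env.read_state()["tool_pos"]; env.move_l([p[0],p[1],400],rate=200)
env.reach(W(-205,-48.5,260),Q); set_gripper(0)
env.move_l(W(-205,-48.5,118),rate=150)
s=env.read_state(); cv2.imwrite("pics/w1.png",viewer.camera("wrist"))
T=np.eye(4);T[:3,:3]=R.from_quat(s["orientation"]).as_matrix();T[:3,3]=s["tool_pos"]
P=T@viewer.camera_params("wrist")["tool_from_camera"]
for q in((-168.7,0,72),(-168.7,-97,72),(-168.7,-48.5,72),(-178.4,0,72)): print(q,proj("wrist",W(*q),P))
print("tip",proj("wrist",C(W(0,0,0))*0+s["tool_pos"]-[0,0,80],P),s["time_s"],s["tool_pos"],s["width"],s["force"])
E
```

```text
(-168.7, 0, 72) [410.98 333.27]
(-168.7, -97, 72) [229.14 333.44]
(-168.7, -48.5, 72) [320.09 333.35]
(-178.4, 0, 72) [412.48 317.53]
tip [320.53 246.06] 4.5583 [437.86 279.4  118.64] 0.12986763823046538 [-0.64 -0.4  -0.98]
```

View pics/w1.png

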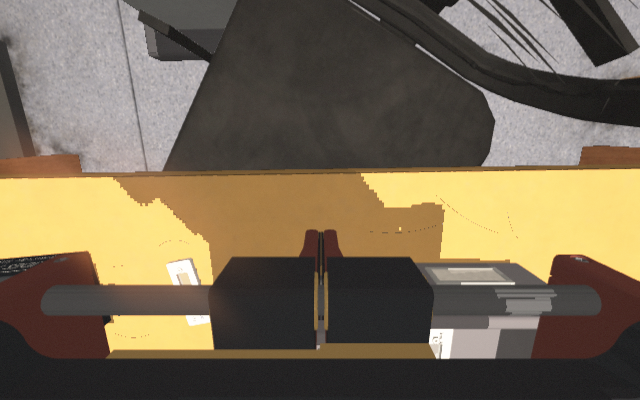

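The wrist view shows closed fingers at (320,245) in front of the right panel, nothing in the way, and the left panel's top edge near the predicted (412,318). Now a gentle push.

```bash
python3 - <<'E'
from h import *
x=lambda:(C(env.read_state()["tool_pos"]),env.read_state()["force"],round(env.read_state()["time_s"],2))
env.move_l(W(-181,-48.5,118),rate=40)
env.move_l(W(-174,-48.5,118),rate=7); print(*x())
env.move_l(W(-112,-48.5,118),rate=20); print(*x())
print(env.move_l(W(-92,-48.5,118),rate=8,f_stop=8)); print(*x())
env.move_l(W(-135,-48.5,118),rate=60)
env.move_l(W(-135,-48.5,190),rate=150)
cv2.imwrite("pics/s2.png",viewer.camera("side")[135:245,225:365].repeat(4,0).repeat(4,1)); print(*x())
E
```

```text
[-173.95  -48.5   118.  ] [-0.49  0.18  0.1 ] 6.51
[-112.    -48.5   117.98] [-0.91  0.94  0.88] 9.76
True
[-102.6   -48.69  117.56] [-0.27  0.56 -0.04] 11.13
[-135.43  -48.83  189.16] [-0.44  0.81 -0.14] 12.5
```

View pics/s2.png

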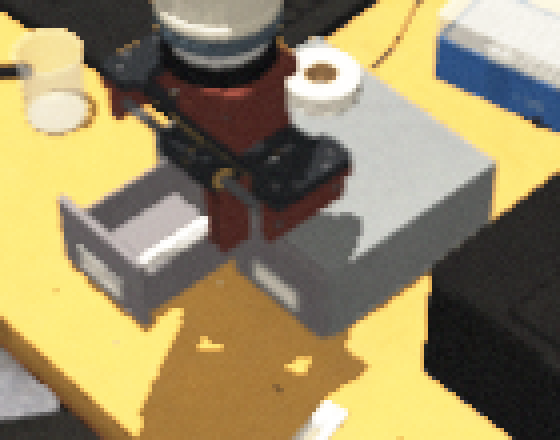

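The right drawer is shut flush (contact stopped at -102.6 mm against the expected -103). Now the left drawer, coming down beside the cartridge.

```bash
python3 - <<'E'
from h import *
x=lambda:(C(env.read_state()["tool_pos"]),env.read_state()["force"],round(env.read_state()["time_s"],2))
env.move_l(W(-152,63,190),rate=150)
print(env.move_l(W(-152,63,119),rate=60,f_stop=12)); print(*x())
env.move_l(W(-162,63,119),rate=10); print(*x())
env.move_l(W(-197,63,119),rate=20); print(*x())
print(env.move_l(W(-217,63,119),rate=8,f_stop=8)); print(*x())
env.move_l(W(-192,63,119),rate=40)
env.move_l(W(-192,63,260),rate=150)
env.reach(W(-250,180,330),Q)
for n in("top","side"): cv2.imwrite(f"pics/{n}3.png",viewer.camera(n))
a=cv2.imread("pics/top3.png")[120:250,225:355]; b=cv2.imread("pics/side3.png")[135:265,225:355]
cv2.imwrite("pics/c3.png",cv2.resize(np.hstack([a,b]),(800,400),interpolation=cv2.INTER_CUBIC)); print(*x())
E
```

```text
False
[-151.79   63.19  119.44] [0.27 0.09 0.06] 14.73
[-161.98   63.01  119.02] [ 1.33 -0.97 -0.13] 15.88
[-197.02   63.04  119.01] [ 0.56 -0.62  0.11] 17.78
True
[-201.68   62.98  118.87] [ 1.19  0.29 -0.08] 18.82
[-249.66  178.14  328.15] [ 0.2  -0.9   0.44] 21.04
```

View pics/c3.png

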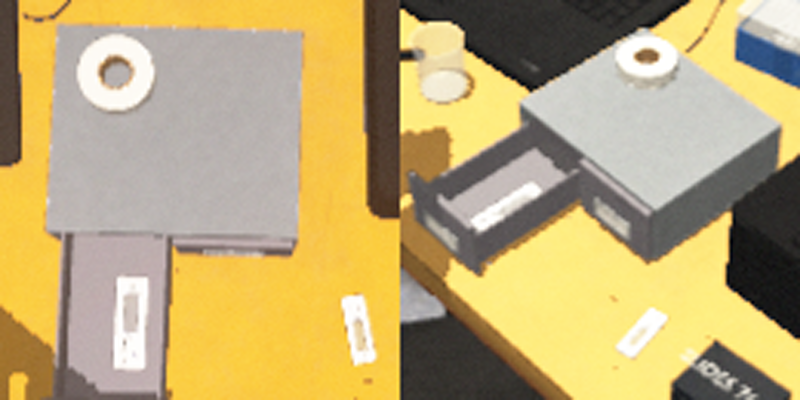

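The picture shows the left drawer out with the cartridge lying at crop (130,322), the right drawer shut, and tape and beaker unmoved. The left stop came at -201.7 rather than the expected -205, so I press again more firmly on both drawers to be sure (right first, then left).

```bash
python3 - <<'E'
from h import *
g=cv2.imread("pics/top3.png").astype(int); 
for c in (250,254,300,305): print(c,[tuple(v) for v in g[(240 if c<280 else 194):(258 if c<280 else 206),c]])
x=lambda:(C(env.read_state()["tool_pos"]),env.read_state()["force"],round(env.read_state()["time_s"],2))
env.reach(W(-185,63,180),Q)
env.move_l(W(-185,63,119),rate=80)
env.move_l(W(-199,63,119),rate=20); print(*x())
print(env.move_l(W(-216,63,119),rate=10,f_stop=22)); print(*x())
env.move_l(W(-190,63,119),rate=40)
env.move_l(W(-190,63,190),rate=150); print(*x())
cv2.imwrite("pics/top4.png",viewer.camera("top"))
E
```

```text
250 [(np.int64(169), np.int64(169), np.int64(185)), (np.int64(127), np.int64(131), np.int64(143)), (np.int64(97), np.int64(99), np.int64(112)), (np.int64(95), np.int64(98), np.int64(111)), (np.int64(96), np.int64(98), np.int64(112)), (np.int64(95), np.int64(99), np.int64(114)), (np.int64(94), np.int64(97), np.int64(110)), (np.int64(95), np.int64(97), np.int64(109)), (np.int64(91), np.int64(95), np.int64(107)), (np.int64(85), np.int64(88), np.int64(102)), (np.int64(89), np.int64(92), np.int64(105)), (np.int64(95), np.int64(97), np.int64(109)), (np.int64(85), np.int64(97), np.int64(114)), (np.int64(61), np.int64(104), np.int64(141)), (np.int64(48), np.int64(114), np.int64(157)), (np.int64(47), np.int64(111), np.int64(154)), (np.int64(51), np.int64(113), np.int64(156)), (np.int64(48), np.int64(110), np.int64(154))]
254 [(np.int64(176), np.int64(175), np.int64(191)), (np.int64(177), np.int64(176), np.int64(191)), (np.int64(174), np.int64(175), np.int64(187)), (np.int64(177), np.int64(176), np.int64(191)), (np.int64(138), np.int64(138), np.int64(153)), (np.int64(95), np.int64(98), np.int6
[... 1152 characters left out ...]
64(183), np.int64(188)), (np.int64(177), np.int64(180), np.int64(188)), (np.int64(148), np.int64(152), np.int64(162)), (np.int64(144), np.int64(145), np.int64(160)), (np.int64(167), np.int64(169), np.int64(185)), (np.int64(174), np.int64(175), np.int64(194)), (np.int64(134), np.int64(136), np.int64(152)), (np.int64(135), np.int64(141), np.int64(154)), (np.int64(172), np.int64(180), np.int64(193)), (np.int64(132), np.int64(196), np.int64(237)), (np.int64(73), np.int64(202), np.int64(249)), (np.int64(78), np.int64(205), np.int64(250))]
[-198.93   63.05  119.03] [ 0.25 -0.13  0.5 ] 23.62
True
[-202.16   62.98  118.97] [ 1.79 -0.62  1.99] 24.44
[-190.33   62.77  189.74] [ 0.21 -0.81 -0.01] 25.53
```

The stop held at -202.2 mm under 22 N, so the left drawer is at its hard stop. The images put the fronts at about -222 mm (left, fully out) and -92 mm (right, shut). The arm is clear of everything, so I hand it in.

```bash
python3 - <<'E'
from h import *
env.move_l(W(-190,63,260),rate=150); env.hold(0.3)
print(env.read_state()["time_s"],workorder.sign_off())
E
```

```text
the job is handed in; nothing more can be done
26.5 None
```

The vial drawer (right) is shut and the cartridge drawer (left) is pushed out to its hard stop; I handed the job in at 26.5 s with the arm clear, though the vial can't be seen inside the shut drawer to confirm it is still standing.

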